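# Seat the iris condenser with its lever at the index mark

## Task

Of the lens units on the bench, pick up the one with the lever sticking out of its side and lower it upright into the round port on top of the lamp base, turned so that its lever points at the white mark on the disc around the port. Let go only once it stands in the port, and leave the similar lens unit without a lever where it is.

Things in the scene. Friction and masses are not known exactly. Their poses are not given: they have to be found in the camera images.
- condenser_mid (a point): The condenser: a loose round aluminium lens unit, 44 mm in diameter and 50 mm high (its top 12 mm tapers to 32 mm), standing upright on the black bench, about 0.16 kg. A steel lever juts level from its side, 14 mm above its foot, 7 mm wide, with a 12 mm knob at its end that reaches 52 mm from the axis. This point is on its axis, half-way up (25 mm above its foot); x points along the lever, z up.
- lever_tip (a point): The middle of the knob at the end of the condenser's lever, 46 mm from the condenser's axis and 14 mm above its foot; axes as the condenser's.
- port (a point): The centre of the floor of the round port where the condenser shall stand. The port is a flat, pale glass floor, 64 mm across inside a steel rim 4 mm high and 7 mm thick, in the middle of a dark disc 136 mm across that lies on a cream lamp base (180 x 150 mm, a fixed box 45 mm high; this point is 48 mm above the bench). On the disc is one white mark, a radial bar 13 mm long and 9 mm wide from 54 to 67 mm from the centre; x points from the centre to the mark, z up. All fixed.
- plain_lens_mid (a point): A bystander: a loose lens unit of the same shape and size as the condenser but without a lever. The point is on its axis, 25 mm above its foot. A slimmer black eyepiece, 36 mm across and 60 mm high, also stands near; the three stand at least 115 mm apart, in any order.
Mind the look-alikes: they are no part of the job. What is shaped like the part that bears condenser_mid but blue, turquoise or yellow is not meant.

How it is judged (in metres and radians):
On the way:
1. the condenser is lowered into the port while still held, before it is let go (horizontal distance between condenser_mid and port below 0.014 m and z of condenser_mid in the frame of port below 0.034 m and contact force between the fingers and condenser above 0.5 N), for 0.1 s.
At the end, for the whole second after the job is handed in: The condenser stands upright and still on the floor of the port (axis within 12 mm of the port's centre, its foot within 3 mm of the floor), its lever on the side of the white mark and within 0.3 rad (17 degrees) of the mark's direction (horizontal distance between condenser_mid and port below 0.012 m and z of condenser_mid in the frame of port between 0.021 and 0.028 m and angle between condenser_mid's own z axis and vertical below 0.1 rad and angle between the x axis of condenser_mid and the x axis of port, either way round below 0.3 rad and x of lever_tip in the frame of port above 0.02 m and linear speed of condenser below 0.02 m/s); the robot touches nothing.
It fails at once if the lens unit without a lever is moved by more than 20 mm or knocked over (distance of plain_lens_mid from where it was at the start of the episode above 0.02 m).
It also fails if it takes over 38 s, if anything falls off the work surface, if the arm or the gripper's body presses on something with over 40 N, if the wrist force passes 120 N, or if a joint passes its speed limit or range.

## Robot

A 7-joint arm with a two-finger parallel gripper is mounted at the origin on the work surface. World frame = base frame: x ahead of the robot, y to its left, z up, the work surface at z = 0. Lengths are in m, angles in degrees, forces in N, time in s.
With the tool pointing down it reaches from about 0.425 to 0.925 m from the base axis. Payload 6.8 kg.
Tool frame: the origin (TCP) lies midway between the tips of the shut fingers; the grasp point (between the pads) lies 19 mm behind it; z points along the fingers, y is the direction in which the jaws open and shut (so a half turn about z gives the same grasp; the last joint's range is limited). The gripper opens to 85 mm and grips with 20 to 120 N. Pads are 22 mm wide; open, the fingers measure 114 mm over their backs; the gripper's body (76 mm by 85 mm) begins 54 mm behind the grasp point. The pads swing forward as they close: fully open they stand 13 mm farther back than shut.
Start: joints at [-6.194, 27.33, 1.283, 89.118, -0.659, 63.558, -4.761], TCP at [0.675, 0, 0.201] pointing down, gripper open.
Joint ranges: [-169.35, 169.35], [-19.33, 120.38], [-80.79, 83.38], [13.8, 139.57], [-78.32, 258.32], [9.67, 109.79], [-169.56, 169.56]. Speed limits (degrees/s): [136.94, 136.94, 180, 180, 180, 180, 180].

## Interface

Orientations are given as a 3x3 rotation matrix whose columns are the frame's x, y, z axes.
In Python, from rig import r gives the robot as it stands.
- The arm moves only by the shell command python3 -m crank 'ROWS' [FORCE]. ROWS is JSON, one flat list of numbers, 5 for each row, row after row: the shift along the world's x, y, z in m, then the turn about the world's z in degrees, then the closure, from 0 (fully open) to 1 (shut). In form: [dx, dy, dz, yaw, claw, dx, dy, dz, yaw, claw, ...]. A call has 1 to 5 rows; each row shifts and turns the commanded pose from where the row before left it; what a row does not reach is not made up. A row lasts 1/8 s, in which the tool goes at most 62.5 mm and 10.7 degrees, less where a joint would pass 70% of its speed; a pose out of reach is approached as far as the arm can. A call is refused whole if a number of a shift passes 0.0625 or a number of a turn 10.7, either way. A call with a gripper value outside its range is refused whole. The fingers move at their own pace and stop on an object; FORCE is the grip in N (left out, the last holds). Time passes only in rows, so rows that do not move let the fingers close. It gives the time, the measured TCP pose, the force and the opening at its end, in the units of the state.
- r.sense(): the state, without advancing time (a new reading comes with each control period).
- r.read_camera(name): name is "scene" or "side" or "wrist"; returns the picture (480x640x3 uint8, red, green, blue); there is no depth.
- r.calibration(name): a dict with "mtx" (3x3 intrinsics, pixels), "rvec" (rotation vector, rad) and "tvec" (3), from world to camera coordinates, as OpenCV has them. Camera axes: x right, y down, z forward; pixel columns grow to the right and rows downward; lengths in m; the calibration is good to about 2 mm. A picture is of the moment at which its call begins: read the wrist's pose just before it. calibration takes no time and is no camera call; for the wrist camera it gives the pose at the moment of the call.
- r.job_done(): hands the job in, once; it reports no verdict.
The state is a dict: "clock": time; "joint_pos": joint angles; "joint_velocities": joint speeds; "tau": joint torques, N m; "tcp_pos": TCP position; "ee_rot": TCP orientation; "wrist_force": force on the tool from outside, world axes, zero at the start; "torque": the same for the moment, N m; "finger_gap": finger opening in m.
Only numpy, scipy, OpenCV 4.12 (cv2) and the standard library are available. Lean on these libraries where they do the work, as an engineer would, in place of code of your own. Each camera call takes 0.05 s, during which the arm holds its last target. There are 200 camera calls.

## Working session

There is one attempt and no reset: what is moved stays moved. The work goes in short steps, Python scripts to look and compute and a shell command to move; the robot and the scene stay as the last step left them, time stands still between calls to the robot, and variables do not carry over. Pictures are saved under pics/ and viewed, about 8 in all and at most 12, crops included, and the job is handed in when it is done.

```bash
mkdir -p pics; ls; python3 - <<'E'
from rig import r
import cv2,numpy as np
s=r.sense();print(s['clock'],s['tcp_pos'],s['finger_gap'])
for n in("scene","side","wrist"):
    c=r.calibration(n);np.savez(f"pics/{n}0.npz",**{k:np.array(v) for k,v in c.items()})
    im=r.read_camera(n);cv2.imwrite(f"pics/{n}0.png",im[:,:,::-1])
    R=cv2.Rodrigues(np.array(c['rvec'],float))[0];print(n,-R.T@np.array(c['tvec']).ravel(),R[2],np.array(c['mtx'])[0,0])
E
```

```text
pics
0.0 [ 6.74331389e-01 -3.24897128e-05  2.00318696e-01] 0.08526214770902552
scene [ 0.75459119 -0.37308422  0.74680675] [-0.28182097  0.44327259 -0.85093263] 474.07791568827645
side [ 0.06138739 -0.72518701  0.70905234] [ 0.43710809  0.68348884 -0.58461912] 532.4559240185657
wrist [0.67252001 0.06671959 0.37283855] [-8.15866147e-04 -2.67753179e-01 -9.63487192e-01] 391.11354438028405
```

View pics/scene0.png

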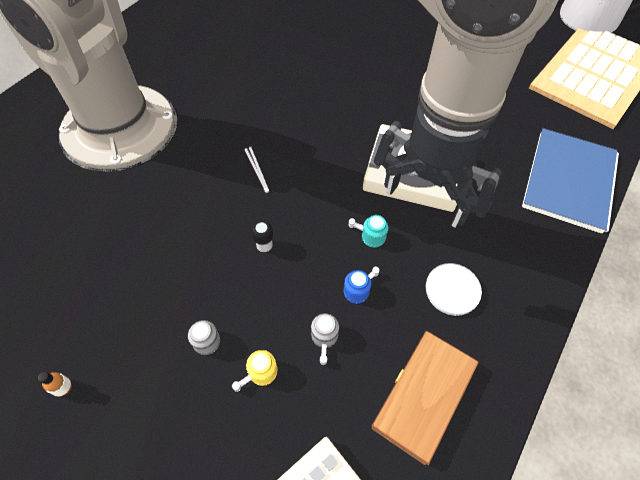

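View pics/side0.png

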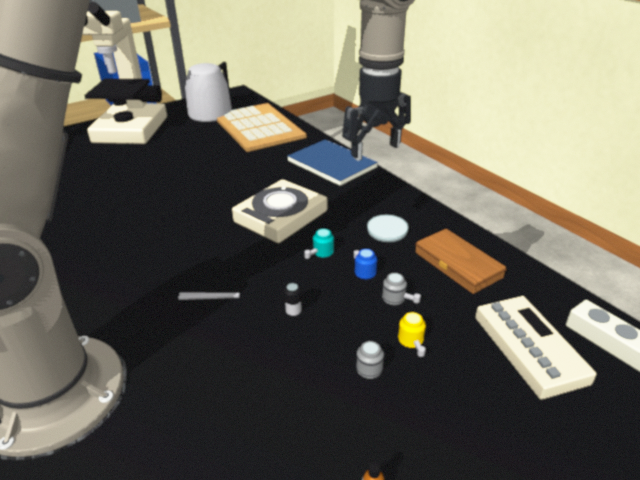

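View pics/wrist0.png

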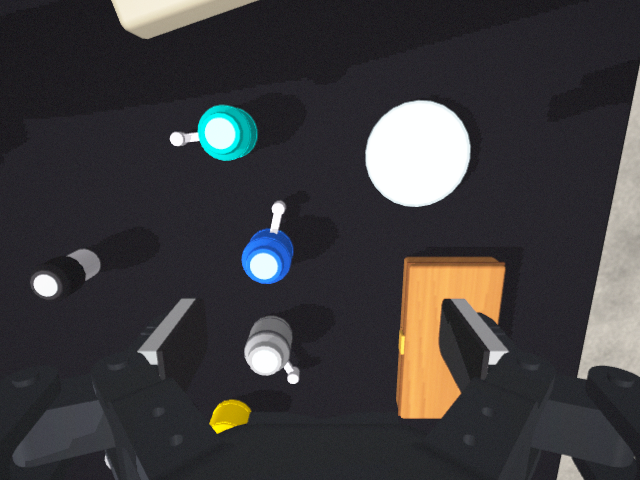

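Scene: condenser at (325,329), knob (323,358); plain lens at (204,337). Side: condenser (394,288), knob (416,297), port centre ≈(280,201), with the mark at lower left (~245,216). Wrist: condenser (267,345), knob (293,378).

```bash
cat > h.py <<'E'
import numpy as np,cv2
def ray(c,uv):
    K=np.array(c['mtx'],float);R=cv2.Rodrigues(np.array(c['rvec'],float))[0];t=np.array(c['tvec'],float).ravel()
    return -R.T@t, R.T@np.linalg.solve(K,[uv[0],uv[1],1.])
def plane(c,uv,z):
    o,d=ray(c,uv);return o+d*(z-o[2])/d[2]
def tri(*cu):
    A=np.zeros((3,3));b=np.zeros(3);L=[]
    for c,uv in cu:
        o,d=ray(c,uv);d=d/np.linalg.norm(d);P=np.eye(3)-np.outer(d,d);A+=P;b+=P@o;L.append((o,P))
    x=np.linalg.solve(A,b);return x,[round(float(np.linalg.norm(P@(x-o)))*1e3,1) for o,P in L]
def proj(c,p):
    return cv2.projectPoints(np.array([p],float),np.array(c['rvec'],float),np.array(c['tvec'],float),np.array(c['mtx'],float),None)[0].ravel()
def blobs(im,box,mask,amin=15):
    x0,y0,x1,y1=box;m=np.zeros(mask.shape,np.uint8);m[y0:y1,x0:x1]=mask[y0:y1,x0:x1]
    out=[]
    for k in cv2.findContours(m,cv2.RETR_EXTERNAL,cv2.CHAIN_APPROX_NONE)[0]:
        a=cv2.contourArea(k)
        if a>=amin:
            M=cv2.moments(k);out.append((round(M['m10']/M['m00'],1),round(M['m01']/M['m00'],1),a,cv2.boundingRect(k)))
    return sorted(out,key=lambda o:-o[2])
E
python3 - <<'E'
import cv2,numpy as np
from h import *
B={'scene':(300,305,350,370),'side':(375,268,425,310),'wrist':(235,305,310,390)}
for n,b in B.items():
    im=cv2.imread(f'pics/{n}0.png');hsv=cv2.cvtColor(im,cv2.COLOR_BGR2HSV)
    for v in(70,170,215):
        print(n,v,blobs(im,b,((hsv[...,2]>v)&(hsv[...,1]<70)).astype(np.uint8),8)[:4])
im=cv2.imread('pics/side0.png')
for v in (150,190): print(blobs(im,(235,180,330,235),(im.min(2)>v).astype(np.uint8),8)[:5])
c=cv2.resize(im[165:325,220:440],None,fx=3.6,fy=3.6,interpolation=cv2.INTER_CUBIC);cv2.imwrite('pics/sidecrop.png',c)
w=np.load('pics/wrist0.npz');R=cv2.Rodrigues(w['rvec'])[0];print(R)
E
```

```text
scene 70 [(324.2, 333.0, 858.5, (311, 313, 28, 53))]
scene 170 [(322.6, 325.6, 407.0, (311, 314, 24, 26)), (323.2, 354.6, 82.0, (320, 344, 7, 21))]
scene 215 [(322.8, 324.4, 332.0, (311, 314, 24, 24)), (323.2, 354.2, 71.5, (320, 344, 7, 19))]
side 70 [(396.8, 289.8, 729.0, (382, 272, 39, 33))]
side 170 [(394.9, 278.0, 90.5, (388, 274, 15, 10)), (413.0, 296.7, 53.0, (404, 294, 16, 8)), (393.1, 287.0, 41.5, (386, 284, 16, 6))]
side 215 [(395.0, 277.5, 56.0, (390, 274, 11, 8))]
wrist 70 [(270.4, 348.0, 2408.5, (244, 316, 56, 68))]
wrist 170 [(262.2, 357.0, 903.0, (245, 335, 37, 40)), (290.6, 373.9, 141.0, (284, 362, 15, 22))]
wrist 215 [(263.6, 359.9, 703.0, (245, 346, 36, 29)), (292.5, 378.5, 67.0, (288, 374, 10, 10)), (287.8, 368.0, 45.5, (284, 363, 9, 11))]
[(287.9, 201.4, 1024.5, (263, 180, 62, 51)), (248.3, 217.1, 481.5, (235, 196, 31, 39)), (323.0, 232.2, 26.0, (319, 230, 9, 5))]
[(279.3, 199.7, 388.0, (264, 192, 32, 17)), (247.4, 216.5, 368.5, (235, 198, 30, 34)), (294.5, 187.9, 157.0, (271, 180, 46, 19))]
[[ 9.99999629e-01 -4.86374224e-04 -7.11620875e-04]
 [-2.78076584e-04 -9.63487415e-01  2.67753476e-01]
 [-8.15866147e-04 -2.67753179e-01 -9.63487192e-01]]
```

View pics/sidecrop.png

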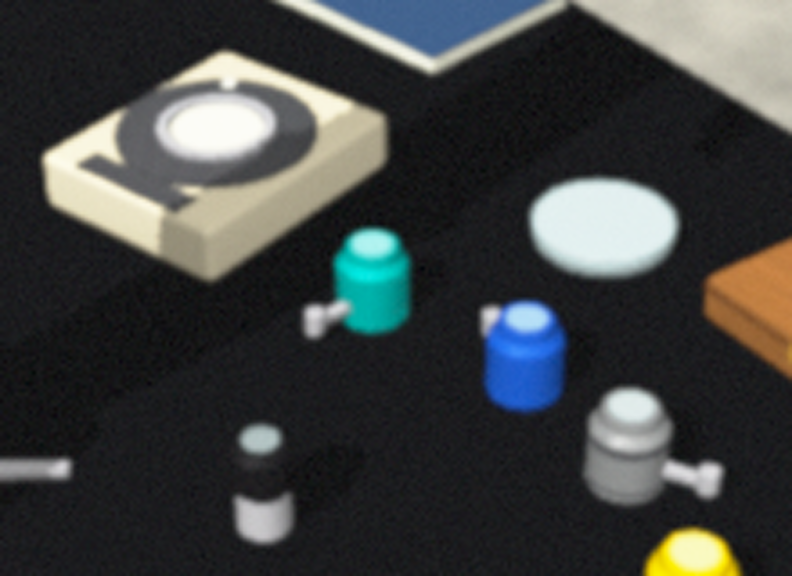

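The crop shows the port (crop 216,127 → side px 280,200.3) and its white mark on the far side (crop 229,84 → 283.6,188.3). The condenser's lever knob is at crop (708,480) → (416.7,298.3).

```bash
python3 - <<'E'
import cv2,numpy as np
from h import *
C={n:np.load(f'pics/{n}0.npz') for n in('scene','side','wrist')}
np.set_printoptions(precision=4,suppress=True)
t={'scene':(323.5,325),'side':(395,278),'wrist':(264.5,360)}
print('top',tri(*[(C[n],t[n]) for n in t]))
k={'scene':(323.2,359),'side':(416.7,298),'wrist':(292.8,378.3)}
print('knob',tri(*[(C[n],k[n]) for n in k]))
for n in t: print(n,plane(C[n],t[n],.05)[:2],plane(C[n],k[n],.014)[:2])
p=plane(C['side'],(280,200.3),.048);m=plane(C['side'],(283.6,188.3),.048);print('port',p,m,np.linalg.norm(m-p),np.degrees(np.arctan2(*(m-p)[1::-1])))
for nm,uv in(('plain',(202.5,330)),('yellow',(262,360)),('blue',(358,279)),('turq',(376,223)),('eyep',(262,228))):print(nm,plane(C['scene'],uv,.05))
print('knob y',plane(C['scene'],(237,386),.014))
E
```

```text
top (array([ 0.6176, -0.1436,  0.0503]), [2.1, 1.7, 1.1])
knob (array([ 0.6411, -0.1832,  0.0194]), [1.0, 0.8, 0.7])
scene [ 0.6174 -0.1458] [ 0.6407 -0.1809]
side [ 0.6192 -0.1412] [ 0.6446 -0.1797]
wrist [ 0.6176 -0.1425] [ 0.6405 -0.1879]
port [0.5847 0.2392 0.048 ] [0.6211 0.2836 0.048 ] 0.05738052958599413 50.67346115913434
plain [ 0.4678 -0.2555  0.05  ]
yellow [ 0.5716 -0.2419  0.05  ]
blue [ 0.6208 -0.0485  0.05  ]
turq [0.5905 0.0626 0.05  ]
eyep [ 0.431  -0.0572  0.05  ]
knob y [ 0.5549 -0.2878  0.014 ]
```

Heights check out: the top is at 0.050 and the lever is 46 mm long at −59.5°. The mark is at about +51°. I'll go above the condenser with the jaws across the lever (+30.5°).

```bash
python3 -m crank '[-0.0115,-0.0287,0,6.1,0,-0.0115,-0.0287,0,6.1,0,-0.0115,-0.0287,0,6.1,0,-0.0115,-0.0287,0,6.1,0,-0.0115,-0.0287,0,6.1,0]' 40
python3 -m crank '[0,0,0,0,0,0,0,0,0,0]'
python3 - <<'E'
from rig import r
import cv2,numpy as np
s=r.sense();print(s['clock'],s['tcp_pos'],np.round(s['ee_rot'],3))
for n in("scene","wrist","side"):
    c=r.calibration(n);np.savez(f"pics/{n}1.npz",**{k:np.array(v) for k,v in c.items()})
    im=r.read_camera(n);cv2.imwrite(f"pics/{n}1.png",im[:,:,::-1])
a=cv2.imread('pics/scene1.png');b=cv2.imread('pics/wrist1.png')
cv2.imwrite('pics/both1.png',np.vstack([cv2.resize(a[90:290,320:560],(720,600))[:300*2:1][0:600]]))
E
```

```text
clock: 0.78
tcp_pos: [0.6168, -0.1444, 0.201]
ee_rot: [[-0.511, 0.86, -0.001], [0.86, 0.511, 0.0], [0.0, -0.0, -1.0]]
wrist_force: [0.6, -0.6, -0.5]
finger_gap: 0.0853
clock: 1.02
tcp_pos: [0.6177, -0.1425, 0.2011]
ee_rot: [[-0.507, 0.862, -0.0], [0.862, 0.507, 0.001], [0.001, 0.0, -1.0]]
wrist_force: [-0.9, 0.4, -0.4]
finger_gap: 0.0856
1.025 [ 0.61769146 -0.14252824  0.20113485] [[-0.507  0.862 -0.   ]
 [ 0.862  0.507  0.001]
 [ 0.001  0.    -1.   ]]
```

View pics/wrist1.png

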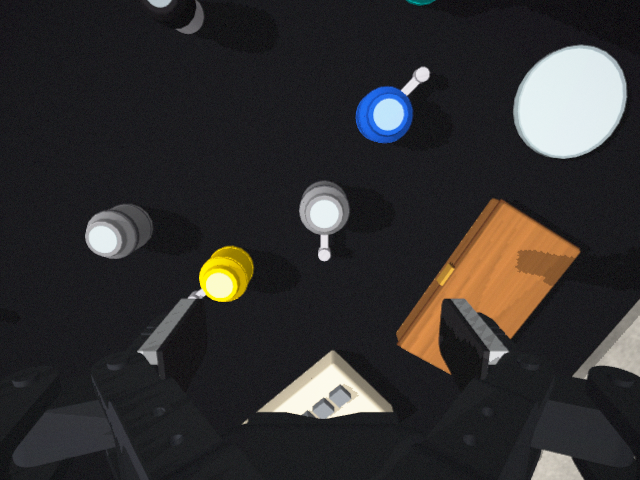

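View pics/both1.png

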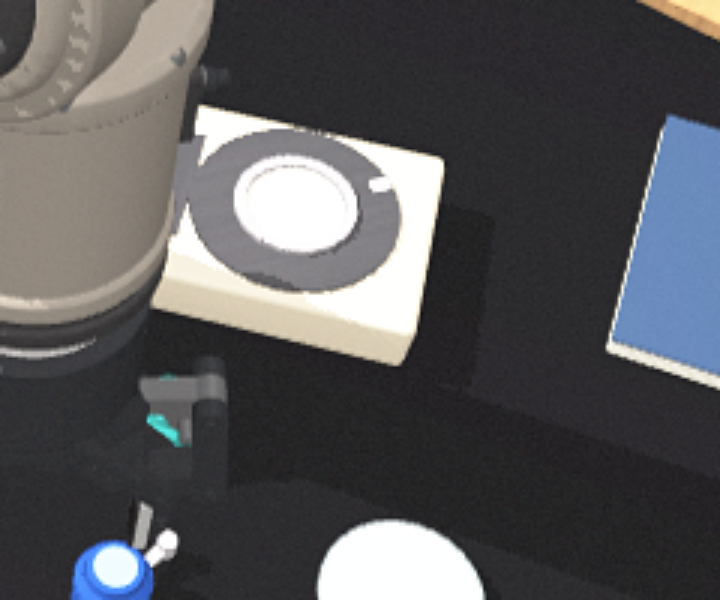

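Wrist: condenser top (324,214), knob (324,254), aligned vertically as wanted. Scene crop: port centre (296,204) → (418.7,158) and mark (380,184) → (446.7,151.3).

```bash
python3 - <<'E'
import cv2,numpy as np
from h import *
np.set_printoptions(precision=4,suppress=True)
C={n:np.load(f'pics/{n}1.npz') for n in('scene','side','wrist')};W0=np.load('pics/wrist0.npz')
im=cv2.imread('pics/wrist1.png');bw=lambda v:((im.min(2)>v)).astype(np.uint8)
for v in(190,220):print(blobs(im,(295,175,355,270),bw(v),8)[:3])
c=C['wrist']
print('top',plane(c,(324,214),.05),'knob',plane(c,(324,254.5),.014), proj(c,(.6177,-.1425,.05)))
print('tri top w0,w1,scene0,side0',tri((c,(324,214)),(W0,(264.5,360)),(C['scene'],(323.5,325)),(C['side'],(395,278))))
print('tri knob',tri((c,(324,254.5)),(C['scene'],(323.2,359)),(C['side'],(416.7,298))))
s=cv2.imread('pics/scene1.png')
for v in(200,235):print('scene',blobs(s,(385,130,460,180),(s.min(2)>v).astype(np.uint8),8)[:4])
P=tri((C['scene'],(418.7,158)),(C['side'],(280,200.3)));M=tri((C['scene'],(446.7,151.3)),(C['side'],(283.6,188.3)))
print('port',P,'mark',M)
p=plane(C['scene'],(418.7,158),.05);m=plane(C['scene'],(446.7,151.3),.048);d=m-p;print(p,m,np.hypot(*d[:2]),np.degrees(np.arctan2(d[1],d[0])))
d=M[0]-P[0];print(np.hypot(*d[:2]),np.degrees(np.arctan2(d[1],d[0])))
E
```

```text
[(323.9, 213.5, 611.5, (310, 200, 29, 28)), (323.7, 254.9, 88.0, (318, 250, 12, 11)), (324.0, 241.0, 72.0, (321, 235, 7, 13))]
[(323.7, 213.7, 558.0, (310, 200, 28, 28)), (323.6, 254.7, 72.0, (319, 250, 11, 10)), (323.6, 241.2, 50.0, (321, 235, 6, 13))]
top [ 0.6178 -0.1438  0.05  ] knob [ 0.6422 -0.1848  0.014 ] [324.6475 212.6202]
tri top w0,w1,scene0,side0 (array([ 0.6176, -0.1437,  0.0504]), [0.2, 1.1, 2.1, 1.6])
tri knob (array([ 0.6413, -0.1829,  0.0186]), [0.6, 0.7, 0.5])
scene [(418.0, 157.4, 995.0, (398, 142, 41, 32)), (452.5, 155.5, 384.5, (432, 136, 28, 44)), (395.3, 133.6, 141.5, (385, 130, 32, 15)), (388.0, 175.8, 43.5, (385, 168, 11, 12))]
scene [(418.1, 157.4, 952.0, (398, 142, 41, 32)), (452.8, 155.2, 346.5, (432, 136, 28, 44)), (395.0, 133.3, 126.5, (385, 130, 31, 14)), (388.0, 174.9, 31.0, (385, 168, 10, 12))]
port (array([0.5839, 0.2382, 0.0491]), [0.4, 0.4]) mark (array([0.6212, 0.2847, 0.048 ]), [0.7, 0.7])
[0.5839 0.2379 0.05  ] [0.6209 0.2856 0.048 ] 0.060344616863549055 52.20245741725688
0.05964299447756883 51.25510335554281
```

Everything agrees: condenser axis (0.618,−0.144), port (0.584,0.238,0.049), turn of +111° needed. I'll descend and close.

```bash
python3 -m crank '[0,-0.001,-0.045,0,0,0,0,-0.045,0,0,0,0,-0.045,0,0,0,0,-0.039,0,0,0,0,-0.019,0,0]' 40
python3 -m crank '[0,0,0,0,0,0,0,0,0,1,0,0,0,0,1,0,0,0,0,1,0,0,0,0,1]' 40
python3 -m crank '[0,0,0,0,1,0,0,0,0,1,0,0,0,0,1]'
```

```text
clock: 1.8
tcp_pos: [0.6165, -0.1432, 0.006]
ee_rot: [[-0.509, 0.861, -0.003], [0.861, 0.509, 0.001], [0.002, -0.002, -1.0]]
wrist_force: [-0.3, -0.7, 0.5]
finger_gap: 0.0852
clock: 2.42
tcp_pos: [0.6189, -0.1445, 0.0104]
ee_rot: [[-0.507, 0.862, 0.003], [0.862, 0.507, -0.0], [-0.002, 0.002, -1.0]]
wrist_force: [-1.0, 0.7, 8.0]
finger_gap: 0.0331
clock: 2.8
tcp_pos: [0.6189, -0.1445, 0.0103]
ee_rot: [[-0.508, 0.862, 0.003], [0.862, 0.508, -0.0], [-0.002, 0.002, -1.0]]
wrist_force: [-1.4, 0.7, 9.0]
finger_gap: 0.0329
```

The gap is 33 mm instead of 44, so something is off. I'll look.

```bash
python3 - <<'E'
from rig import r
import cv2,numpy as np
L=[]
for n in("scene","side","wrist"):
    c=r.calibration(n);np.savez(f"pics/{n}2.npz",**{k:np.array(v) for k,v in c.items()})
    im=r.read_camera(n);cv2.imwrite(f"pics/{n}2.png",im[:,:,::-1]);L.append(im[:,:,::-1])
a=cv2.resize(L[0][270:420,240:440],(400,300));b=cv2.resize(L[1][220:370,300:500],(400,300));c=cv2.resize(L[2][120:480,80:560],(400,300))
cv2.imwrite('pics/m2.png',np.vstack([np.hstack([a,b]),np.hstack([c,c*0])]))
E
```

```text
(no output)
```

View pics/m2.png

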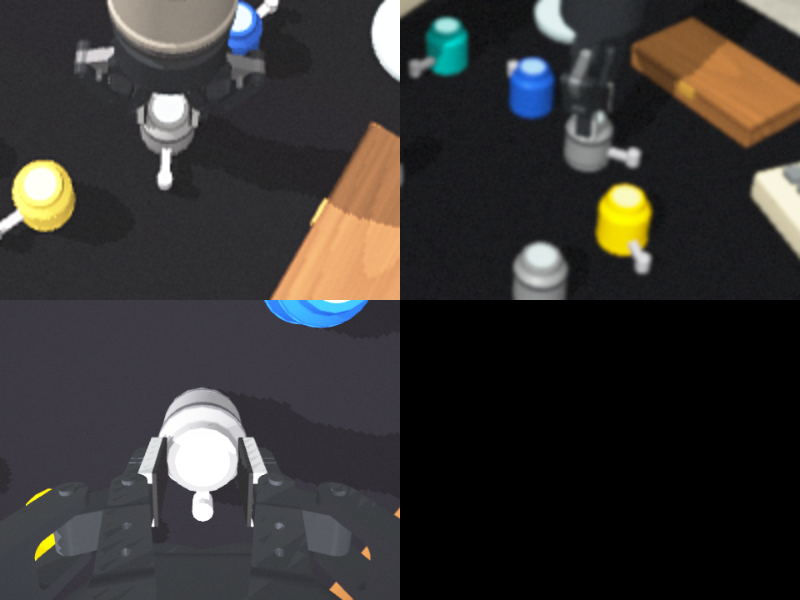

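```bash
python3 - <<'E'
import cv2,numpy as np
from h import *
from rig import r
s=r.sense();print(s['tcp_pos'],s['finger_gap'])
c=np.load('pics/wrist2.npz');t=np.array(s['tcp_pos']);R=np.array(s['ee_rot'])
for z in(.0,.01,.02,.03,.04,.05,.06,.08):
    p=np.array([t[0],t[1],z]);print(z,*[np.round(proj(c,p+q*R[:,1]+w*R[:,0])) for q,w in((-.0165,-.011),(-.0165,.011),(.0165,-.011))],'ax',np.round(proj(c,[.6178,-.1438,z])))
im=cv2.imread('pics/wrist2.png')
cv2.imwrite('pics/w2crop.png',cv2.resize(im[220:420,220:420],(600,600)))
E
```

```text
[ 0.61887434 -0.14451723  0.01033472] 0.032958428834827504
0.0 [294. 291.] [294. 249.] [360. 291.] ax [326. 268.]
0.01 [293. 299.] [292. 256.] [362. 299.] ax [326. 276.]
0.02 [292. 309.] [290. 263.] [364. 309.] ax [327. 284.]
0.03 [290. 319.] [289. 271.] [366. 319.] ax [327. 293.]
0.04 [288. 331.] [287. 280.] [369. 330.] ax [327. 303.]
0.05 [286. 344.] [284. 290.] [372. 344.] ax [328. 315.]
0.06 [283. 359.] [282. 302.] [376. 358.] ax [328. 328.]
0.08 [277. 396.] [275. 331.] [385. 395.] ax [329. 361.]
```

View pics/w2crop.png

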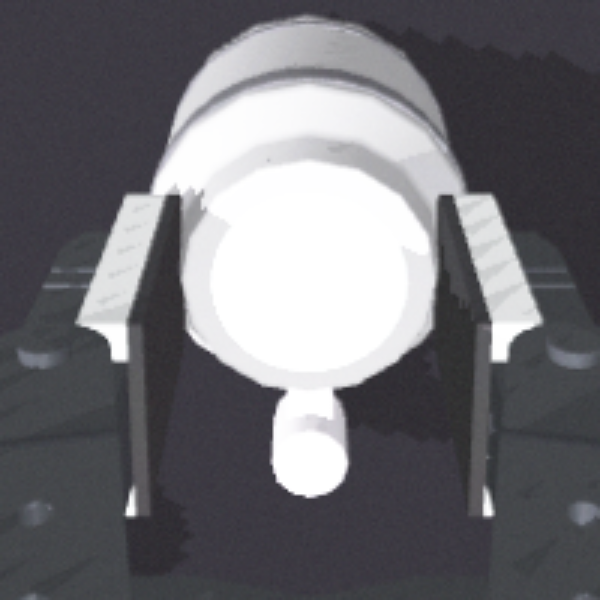

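The wrist crop shows the pads holding only the top of the taper. The pad ends project to z≈0.047, about 35 mm short of the reported TCP. The opening picture (85 mm over 250 px) gives the same, and so does the 33 mm gap. So the true tips lie about 35 mm behind the stated TCP. I'll open, go about 32 mm lower while watching the force, and regrip.

```bash
python3 -m crank '[0,0,0,0,0,0,0,0,0,0,0,0,0,0,0,0,0,0,0,0,0,0,0,0,0]' 
python3 -m crank '[0,0,-0.008,0,0,0,0,-0.008,0,0,0,0,0,0,0]'
python3 - <<'E'
from rig import r
import cv2,numpy as np
from h import *
s=r.sense();print(s['clock'],s['tcp_pos'],s['wrist_force'])
c=r.calibration('wrist');im=r.read_camera('wrist');cv2.imwrite('pics/w3.png',im[:,:,::-1])
m=im[...,:3].min(2)
print(blobs(im,(200,150,440,420),(m>200).astype(np.uint8),20)[:4],proj(c,[.618,-.1438,.05]))
E
```

```text
clock: 3.58
tcp_pos: [0.6174, -0.1445, 0.0082]
ee_rot: [[-0.507, 0.862, -0.0], [0.862, 0.507, 0.0], [0.0, -0.0, -1.0]]
wrist_force: [-0.4, -0.8, 0.3]
finger_gap: 0.0853
clock: 3.95
tcp_pos: [0.6166, -0.1443, -0.0089]
ee_rot: [[-0.508, 0.862, -0.002], [0.862, 0.508, 0.0], [0.001, -0.002, -1.0]]
wrist_force: [-0.3, -0.2, -0.4]
finger_gap: 0.0856
3.95 [ 0.61657436 -0.14428474 -0.00892244] [-0.33370656 -0.17447814 -0.38550741]
[(327.2, 337.2, 4915.0, (282, 299, 89, 79)), (301.4, 288.3, 1238.0, (270, 270, 72, 47)), (325.3, 401.5, 562.0, (314, 383, 27, 34))] [334.20562065 345.25629468]
```

View pics/w3.png

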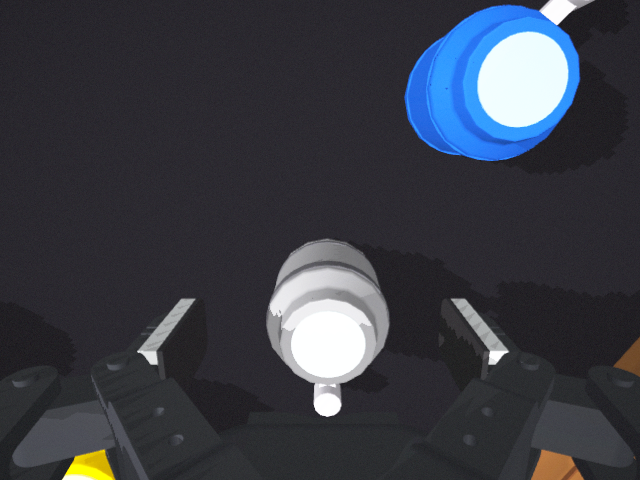

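The lens is upright and free at (327,340), between the open jaws, with no contact force. I'll go down another 16 mm in two steps and close.

```bash
python3 -m crank '[0,0,-0.004,0,0,0,0,-0.004,0,0]'; python3 -m crank '[0,0,-0.004,0,0,0,0,-0.004,0,0,0,0,0,0,0]' 
python3 -m crank '[0,0,0,0,1,0,0,0,0,1,0,0,0,0,1,0,0,0,0,1,0,0,0,0,1]' 40
python3 -m crank '[0,0,0,0,1,0,0,0,0,1]'
python3 - <<'E'
from rig import r
import cv2,numpy as np
L=[r.read_camera(n)[:,:,::-1] for n in("scene","side","wrist")]
a=cv2.resize(L[0][290:380,270:390],(400,300));b=cv2.resize(L[1][240:330,340:460],(400,300));c=cv2.resize(L[2][120:480,80:560],(400,300))
cv2.imwrite('pics/m4.png',np.vstack([np.hstack([a,b]),np.hstack([c,c*0])]))
E
```

```text
clock: 4.25
tcp_pos: [0.6177, -0.1445, -0.0158]
ee_rot: [[-0.507, 0.862, 0.0], [0.862, 0.507, -0.0], [-0.0, 0.0, -1.0]]
wrist_force: [-0.3, 0.4, -1.0]
finger_gap: 0.0857
clock: 4.62
tcp_pos: [0.6172, -0.1444, -0.0241]
ee_rot: [[-0.508, 0.862, -0.001], [0.862, 0.508, 0.0], [0.0, -0.001, -1.0]]
wrist_force: [-0.0, -0.8, 0.2]
finger_gap: 0.0856
clock: 5.25
tcp_pos: [0.6178, -0.1446, -0.0232]
ee_rot: [[-0.507, 0.862, 0.001], [0.862, 0.507, -0.0], [-0.0, 0.0, -1.0]]
wrist_force: [-1.2, 0.4, 5.8]
finger_gap: 0.0431
clock: 5.5
tcp_pos: [0.6178, -0.1446, -0.0232]
ee_rot: [[-0.508, 0.862, 0.001], [0.862, 0.508, -0.0], [-0.0, 0.0, -1.0]]
wrist_force: [-1.3, 0.5, 5.1]
finger_gap: 0.0431
```

View pics/m4.png

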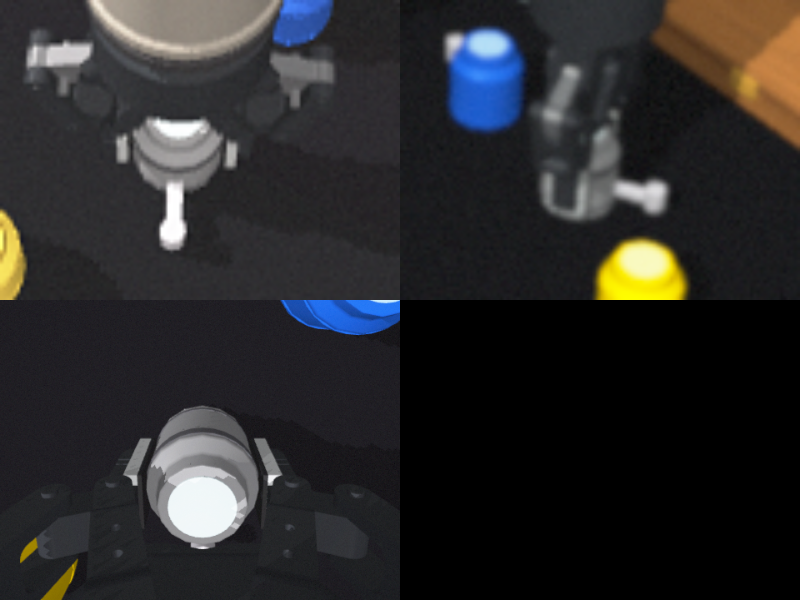

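Now a proper hold: the gap is 43 mm, the lens is upright and the tips are about 10 mm above the foot. I'll lift, then carry and turn by 111° in 12 rows.

```bash
python3 -m crank '[0,0,0.01,0,1,0,0,0.035,0,1,0,0,0.045,0,1,0,0,0.04,0,1,0,0,0.02,0,1]' 60
python3 -m crank '[0,0.012,0,4.25,1,-0.0028,0.032,0,9.25,1,-0.0028,0.032,0,9.25,1,-0.0028,0.032,0,9.25,1,-0.0028,0.032,0,9.25,1]'
python3 -m crank '[-0.0028,0.032,0,9.25,1,-0.0028,0.032,0,9.25,1,-0.0028,0.032,0,9.25,1,-0.0028,0.032,0,9.25,1,-0.0028,0.032,0,9.25,1]'
python3 -m crank '[-0.0028,0.032,0,9.25,1,-0.0028,0.032,0,9.25,1,-0.003,0.018,0,5,1,0,0,0,0,1,0,0,0,0,1]'
python3 - <<'E'
from rig import r
import cv2,numpy as np
from h import *
s=r.sense();R=np.array(s['ee_rot']);print(s['clock'],s['tcp_pos'],s['finger_gap'],np.degrees(np.arctan2(R[1,1],R[0,1])))
L=[]
for n in("scene","side","wrist"):
    c=r.calibration(n);np.savez(f"pics/{n}5.npz",**{k:np.array(v) for k,v in c.items()})
    im=r.read_camera(n)[:,:,::-1];cv2.imwrite(f'pics/{n}5.png',im);L.append(im)
a=cv2.resize(L[0][60:240,340:580],(400,300));b=cv2.resize(L[1][110:260,190:390],(400,300));c=cv2.resize(L[2],(400,300))
cv2.imwrite('pics/m5.png',np.vstack([np.hstack([a,b]),np.hstack([c,c*0])]))
E
```

```text
clock: 6.28
tcp_pos: [0.6184, -0.1447, 0.1291]
ee_rot: [[-0.507, 0.862, 0.003], [0.862, 0.507, -0.0], [-0.002, 0.002, -1.0]]
wrist_force: [0.3, -0.3, -0.9]
finger_gap: 0.0426
clock: 6.9
tcp_pos: [0.6057, -0.0036, 0.1263]
ee_rot: [[-0.951, 0.308, -0.0], [0.308, 0.951, -0.0], [0.0, -0.0, -1.0]]
wrist_force: [0.4, 0.5, -0.9]
finger_gap: 0.0425
clock: 7.52
tcp_pos: [0.5918, 0.1562, 0.1263]
ee_rot: [[-0.881, -0.474, -0.0], [-0.474, 0.881, -0.001], [0.001, -0.0, -1.0]]
wrist_force: [0.5, 0.1, -1.4]
finger_gap: 0.0422
clock: 8.15
tcp_pos: [0.5839, 0.2358, 0.126]
ee_rot: [[-0.625, -0.781, -0.0], [-0.781, 0.625, -0.001], [0.001, -0.001, -1.0]]
wrist_force: [0.1, -0.7, -1.4]
finger_gap: 0.0424
8.15 [0.58394985 0.23584739 0.12604595] 0.042430970907289575 141.32666562265484
```

View pics/m5.png

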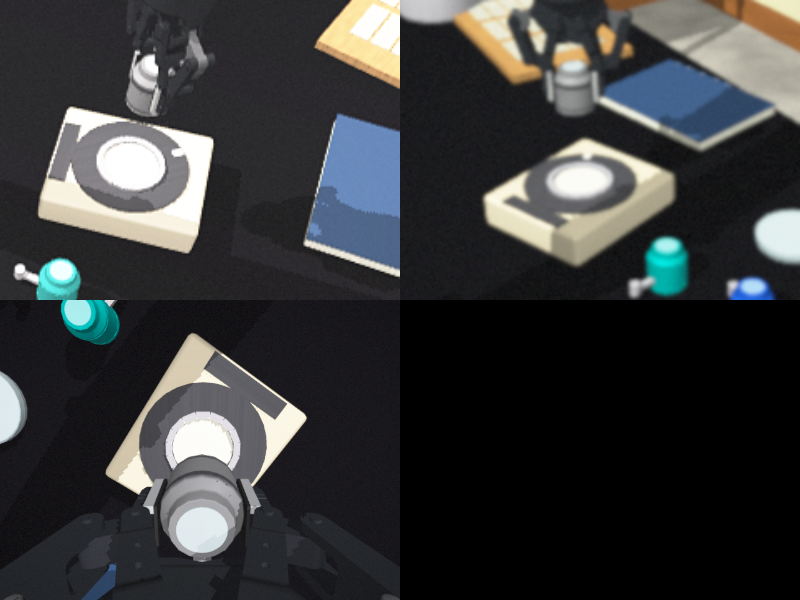

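The lens is held upright over the port, with the lever toward the mark. I'll refine the port and mark from the clear scene and side views.

```bash
python3 - <<'E'
import cv2,numpy as np
from h import *
np.set_printoptions(precision=4,suppress=True)
C={n:np.load(f'pics/{n}5.npz') for n in('scene','side','wrist')}
def cen(n,box,v):
    im=cv2.imread(f'pics/{n}5.png');return blobs(im,box,(im.min(2)>v).astype(np.uint8),4)[:3]
for v in(170,200,225):
    print(v,'S',cen('scene',(393,138,441,180),v),cen('scene',(442,145,452,157),v),'\n  D',cen('side',(262,188,300,212),v),cen('side',(279,184,290,191),v))
P=plane(C['wrist'],(325,234),.05);print('wrist port ~',P)
for uvS,uvD in(((418.2,157.5),(279.8,200.3)),): 
    print(tri((C['scene'],uvS),(C['side'],uvD)),plane(C['scene'],uvS,.05),plane(C['side'],uvD,.05))
E
```

```text
170 S [(418.0, 157.4, 1011.5, (398, 141, 41, 33)), (438.9, 138.8, 4.0, (436, 138, 5, 3))] [(447.7, 149.5, 44.5, (443, 145, 9, 9))] 
  D [(279.3, 199.6, 429.5, (263, 191, 33, 18))] [(283.6, 185.9, 32.0, (279, 184, 11, 6))]
200 S [(418.0, 157.4, 991.0, (398, 142, 41, 32)), (438.9, 138.8, 4.0, (436, 138, 5, 3))] [(447.7, 149.5, 43.0, (443, 145, 9, 9))] 
  D [(280.0, 199.8, 352.0, (264, 192, 32, 17))] [(284.0, 185.4, 24.0, (279, 184, 11, 5))]
225 S [(418.1, 157.4, 954.5, (398, 142, 41, 32))] [(447.6, 149.4, 36.5, (443, 145, 9, 9))] 
  D [(280.1, 200.2, 253.0, (268, 193, 26, 15))] [(283.1, 186.5, 5.0, (282, 185, 3, 4))]
wrist port ~ [0.5805 0.2348 0.05  ]
(array([0.5829, 0.2377, 0.05  ]), [0.7, 0.7]) [0.5825 0.2385 0.05  ] [0.5828 0.2365 0.05  ]
```

Port is (0.583,0.238,0.049) in all views. Lever now at about 51.4°, mark at about 51.5°. Lowering: contact is expected at TCP z≈0.025.

```bash
python3 -m crank '[-0.001,0.002,-0.03,0,1,0,0,-0.03,0,1,0,0,-0.02,0,1,0,0,-0.008,0,1,0,0,0,0,1]' 
python3 - <<'E'
from rig import r
import cv2,numpy as np
from h import *
np.set_printoptions(precision=4,suppress=True)
s=r.sense();print(s['tcp_pos'])
L=[]
for n in("scene","side"):
    c=r.calibration(n);im=r.read_camera(n)[:,:,::-1];cv2.imwrite(f'pics/{n}6.png',im);L.append(im)
a=cv2.resize(L[0][100:200,370:500],(520,400));b=cv2.resize(L[1][150:250,215:345],(520,400))
cv2.imwrite('pics/m6.png',np.hstack([a[:,:400],b[:,60:460]]))
E
```

```text
clock: 8.93
tcp_pos: [0.5828, 0.2395, 0.0383]
ee_rot: [[-0.623, -0.782, -0.0], [-0.782, 0.623, -0.0], [0.0, 0.0, -1.0]]
wrist_force: [0.2, 0.9, -1.0]
finger_gap: 0.0426
[0.5828 0.2395 0.0383]
```

View pics/m6.png

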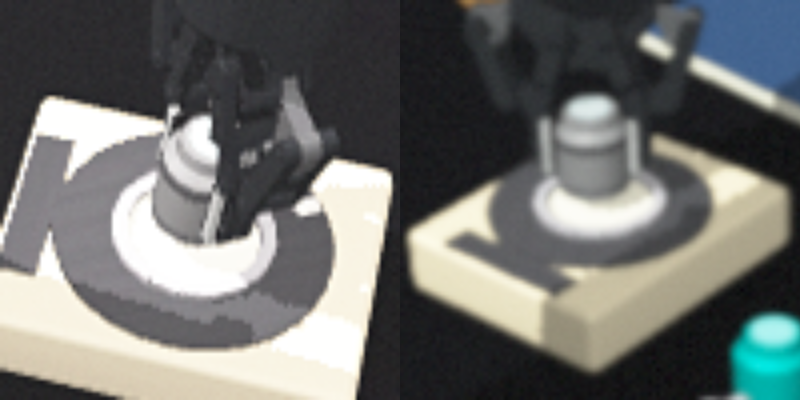

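The lens hovers about 13 mm above the port, centred, with the lever hidden behind it on the mark's side. Final lowering in small steps.

```bash
python3 -m crank '[0,-0.001,-0.004,0,1,0,0,-0.004,0,1,0,0,-0.002,0,1,0,0,0,0,1]'
python3 -m crank '[0,0,-0.0015,0,1,0,0,0,0,1]'; python3 -m crank '[0,0,-0.0015,0,1,0,0,0,0,1]'
```

```text
clock: 9.52
tcp_pos: [0.5826, 0.2384, 0.0281]
ee_rot: [[-0.623, -0.783, -0.0], [-0.783, 0.623, -0.0], [0.0, 0.0, -1.0]]
wrist_force: [0.4, 0.0, -0.5]
finger_gap: 0.0427
clock: 9.78
tcp_pos: [0.5827, 0.2385, 0.0267]
ee_rot: [[-0.623, -0.783, -0.0], [-0.783, 0.623, -0.0], [0.0, 0.0, -1.0]]
wrist_force: [-0.8, 0.3, -1.4]
finger_gap: 0.0425
clock: 10.02
tcp_pos: [0.5826, 0.2384, 0.0252]
ee_rot: [[-0.623, -0.783, -0.0], [-0.783, 0.623, -0.0], [0.0, 0.0, -1.0]]
wrist_force: [0.8, -0.0, -0.7]
finger_gap: 0.0422
```

```bash
python3 -m crank '[0,0,-0.001,0,1,0,0,0,0,1]'; python3 -m crank '[0,0,-0.001,0,1,0,0,0,0,1]'
```

```text
clock: 10.28
tcp_pos: [0.5828, 0.2385, 0.0249]
ee_rot: [[-0.623, -0.783, 0.0], [-0.783, 0.623, -0.0], [0.0, -0.0, -1.0]]
wrist_force: [-2.5, -1.4, 4.6]
finger_gap: 0.0427
clock: 10.52
tcp_pos: [0.5828, 0.2385, 0.0248]
ee_rot: [[-0.623, -0.783, 0.001], [-0.783, 0.623, -0.001], [0.0, -0.001, -1.0]]
wrist_force: [-4.3, -2.9, 13.4]
finger_gap: 0.0422
```

Contact at TCP z=0.0249, exactly as predicted. I'll ease the push, open, then look.

```bash
python3 -m crank '[0,0,0.0015,0,1,0,0,0,0,1,0,0,0,0,0.45,0,0,0,0,0.4,0,0,0,0,0.3]'
python3 -m crank '[0,0,0,0,0,0,0,0,0,0,0,0,0,0,0,0,0,0,0,0]'
python3 -m crank '[0,0,0.01,0,0,0,0,0.03,0,0,0,0,0.045,0,0,0,0,0.045,0,0,0,0,0.03,0,0]'
python3 -m crank '[0,0,0,0,0,0,0,0,0,0]'
python3 - <<'E'
from rig import r
import cv2,numpy as np
L=[]
for n in("scene","side","wrist"):
    c=r.calibration(n);np.savez(f"pics/{n}7.npz",**{k:np.array(v) for k,v in c.items()})
    im=r.read_camera(n)[:,:,::-1];cv2.imwrite(f'pics/{n}7.png',im);L.append(im)
a=cv2.resize(L[0][100:220,360:520],(400,300));b=cv2.resize(L[1][140:260,210:370],(400,300));c=cv2.resize(L[2][60:420,80:560],(400,300));d=cv2.resize(L[0],(400,300))
cv2.imwrite('pics/m7.png',np.vstack([np.hstack([a,b]),np.hstack([c,d])]))
E
```

```text
clock: 11.15
tcp_pos: [0.5827, 0.2385, 0.0247]
ee_rot: [[-0.623, -0.783, -0.0], [-0.783, 0.623, 0.0], [0.0, 0.0, -1.0]]
wrist_force: [0.3, 0.3, -0.4]
finger_gap: 0.0598
clock: 11.65
tcp_pos: [0.5827, 0.2385, 0.0248]
ee_rot: [[-0.623, -0.783, 0.0], [-0.783, 0.623, -0.0], [0.0, -0.0, -1.0]]
wrist_force: [1.4, 1.0, 0.3]
finger_gap: 0.0856
clock: 12.28
tcp_pos: [0.5833, 0.2391, 0.1881]
ee_rot: [[-0.622, -0.783, 0.003], [-0.783, 0.622, 0.001], [-0.003, -0.001, -1.0]]
wrist_force: [0.3, 1.1, -0.2]
finger_gap: 0.0855
clock: 12.52
tcp_pos: [0.5823, 0.2382, 0.1845]
ee_rot: [[-0.623, -0.783, -0.001], [-0.783, 0.623, -0.001], [0.001, 0.0, -1.0]]
wrist_force: [-0.3, -0.8, -0.3]
finger_gap: 0.0855
```

The picture limit is reached, so I'll verify numerically from the saved images.

```bash
python3 - <<'E'
import cv2,numpy as np
from h import *
np.set_printoptions(precision=4,suppress=True)
C={n:np.load(f'pics/{n}7.npz') for n in('scene','side','wrist')}
port=np.array([.583,.238]);u=np.array([np.cos(np.radians(51.5)),np.sin(np.radians(51.5))])
pts={'top':(*port,.098),'knob':(*(port+.046*u),.062),'mark':(*(port+.0605*u),.048)}
for n in C:
    im=cv2.imread(f'pics/{n}7.png')
    e={k:proj(C[n],p) for k,p in pts.items()};print(n,{k:np.round(v) for k,v in e.items()})
    for v in(200,235):
      m=(im.min(2)>v).astype(np.uint8)
      for k in('top','knob'):
        x,y=e[k].astype(int);w=45 if n=='wrist' else 20
        if 0<x<640 and 0<y<480: print(' ',v,k,[b for b in blobs(im,(max(x-w,0),max(y-w,0),x+w,y+w),m,10)[:3]])
a,b=cv2.imread('pics/scene0.png'),cv2.imread('pics/scene7.png')
for f in(a,b):print('plain',blobs(f,(180,310,225,360),(f.min(2)>170).astype(np.uint8))[:2])
E
```

```text
scene {'top': array([423., 140.]), 'knob': array([441., 148.]), 'mark': array([447., 151.])}
  200 top [(421.8, 139.9, 145.0, (414, 133, 17, 14)), (404.9, 150.6, 50.5, (403, 143, 6, 17)), (414.4, 147.4, 45.5, (410, 139, 14, 14))]
  200 knob [(451.1, 149.2, 342.5, (432, 136, 29, 32)), (432.3, 160.6, 135.0, (421, 151, 18, 17)), (424.7, 140.1, 81.5, (421, 134, 10, 13))]
  235 top [(422.1, 139.4, 98.0, (416, 134, 13, 11)), (404.8, 151.5, 35.0, (403, 144, 6, 16)), (406.5, 131.4, 19.0, (403, 129, 13, 5))]
  235 knob [(452.3, 149.2, 291.0, (432, 136, 29, 32)), (429.9, 161.9, 63.5, (421, 153, 14, 15)), (424.2, 139.5, 59.0, (421, 134, 8, 11))]
side {'top': array([278., 182.]), 'knob': array([282., 186.]), 'mark': array([283., 188.])}
  200 top [(277.2, 182.4, 23.0, (273, 181, 10, 4)), (291.2, 184.9, 21.5, (286, 182, 12, 7)), (292.4, 199.6, 14.5, (289, 197, 7, 5))]
  200 knob [(290.4, 201.7, 38.0, (280, 197, 16, 9)), (267.6, 201.8, 34.5, (264, 195, 13, 11)), (292.2, 185.3, 25.0, (286, 182, 15, 8))]
  235 top []
  235 knob []
wrist {'top': array([320., 236.]), 'knob': array([321., 279.]), 'mark': array([321., 289.])}
  200 top [(351.2, 221.8, 922.0, (319, 190, 46, 82)), (322.1, 232.3, 900.5, (305, 216, 35, 34)), (287.0, 209.2, 874.0, (275, 190, 45, 59))]
  200 knob [(320.8, 305.9, 1990.0, (275, 284, 90, 40)), (322.1, 240.3, 392.5, (305, 234, 35, 16)), (345.4, 251.1, 312.0, (319, 234, 46, 38))]
  235 top [(291.6, 203.4, 411.0, (281, 190, 38, 38)), (348.1, 206.7, 180.0, (326, 190, 32, 48))]
  235 knob [(320.6, 291.0, 45.0, (315, 287, 10, 8))]
plain [(198.6, 332.7, 379.5, (188, 321, 23, 26))]
plain [(198.6, 332.6, 369.0, (188, 321, 23, 26))]
```

```bash
python3 - <<'E'
import cv2,numpy as np
from h import *
np.set_printoptions(precision=4,suppress=True)
C={n:np.load(f'pics/{n}7.npz') for n in('scene','side','wrist')}
print('axis',plane(C['wrist'],(322.1,232.3),.098)[:2],tri((C['wrist'],(322.1,232.3)),(C['scene'],(422,140)),(C['side'],(277.5,182))))
im=cv2.imread('pics/wrist7.png').min(2)
for y in range(250,300,3):print(y,*im[y,298:346:2])
E
```

```text
axis [0.5804 0.2369] (array([0.5805, 0.2368, 0.0997]), [0.4, 0.8, 0.7])
250 96 152 174 109 105 95 148 169 169 167 169 171 169 168 168 167 171 169 152 115 114 115 134 225
253 165 169 135 115 134 96 103 102 100 129 151 161 164 162 151 130 108 98 110 148 199 227 225 223
256 165 167 161 163 164 171 137 115 112 103 106 106 105 100 119 120 175 227 224 222 223 224 227 226
259 160 163 166 165 167 163 161 164 166 165 165 163 168 161 170 233 222 223 225 224 223 225 219 188
262 72 71 87 150 167 163 141 162 166 164 166 162 167 162 169 169 222 224 218 211 89 89 95 94
265 73 73 69 70 71 70 74 109 108 107 155 165 166 174 228 113 73 94 81 91 94 92 96 96
268 72 70 67 69 70 66 66 71 71 69 133 178 226 222 226 104 94 97 95 93 95 93 93 96
271 73 70 72 69 68 73 69 69 69 97 189 185 165 175 217 159 100 97 96 95 93 90 94 96
274 73 70 70 67 69 70 70 72 68 112 160 219 228 226 213 161 112 94 95 94 90 93 92 97
277 73 68 69 66 68 71 68 71 69 198 220 225 220 223 225 227 122 97 97 94 94 91 93 96
280 72 69 75 91 88 67 68 70 87 212 223 218 222 225 224 222 135 96 95 93 93 91 94 97
283 78 93 97 94 68 68 69 72 132 199 215 223 223 223 218 212 100 98 97 92 93 90 93 98
286 99 98 92 68 67 70 72 69 130 205 204 231 229 227 149 96 95 97 95 92 91 91 96 98
289 100 94 71 68 68 68 68 70 130 207 221 249 249 249 103 96 95 96 96 92 91 90 94 97
292 124 107 76 65 68 72 70 68 129 248 248 249 249 249 92 93 92 96 95 95 91 106 132 144
295 188 229 171 171 171 170 154 137 140 166 151 148 172 169 184 146 162 171 224 197 224 229 228 229
298 230 227 184 173 173 170 187 228 228 227 198 229 229 227 228 227 228 228 228 228 228 230 229 228
```

```bash
python3 - <<'E'
from rig import r
s=r.sense();print(s['clock'],s['wrist_force']);print(r.job_done())
E
```

```text
12.675 [-0.5640598  -0.57865865 -1.02118225]
the job is handed in; nothing more can be done
None
```

The condenser is standing in the lamp base's port with its lever toward the white mark. I handed the job in at 12.7 s of the 38 s allowed.

**What I did:**
- I found the condenser at (0.618, −0.144) and gripped it across its lever.
- I turned it by 111° and lowered it until it touched the floor at TCP z = 0.025 m, where I expected contact.
- I then eased off, opened the gripper and drew back up.

**Last checks, by numbers from the final images:**
- **Position:** the axis is about 3 mm from the port's centre (limit 12 mm). The top measures 0.0997 m against 0.098 m expected, so the foot is on the floor to within measuring error.
- **Lever:** the knob (about (323,279) in the wrist picture) lies within a few degrees of the line from the lens top to the mark (321,291).
- **Other lens:** the one without a lever has not moved (within 0.1 pixel in the scene camera).
- **Gripper:** open, with no contact force.

**What disagreed:**
- The first grip closed at 33 mm on the tapered top, because the real fingertips sit about 35 mm behind the stated TCP. I opened, went 32 mm lower and gripped again at 43 mm. This moved nothing noticeably.
- My closing montage went over the limit of 12 pictures, so I could not view the final state and checked it by pixel measurements only.

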